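# Find the rocking printing plate and log it on the key console

### The job

One of the three printing plates in the checking jig is warped and rocks: press gently on the near edge of each in turn until you find the one that tips, tip it fully and leave it tipped. Then log it on the white console by pressing its spring keys one at a time, each fully down for a moment and then released: first the white key, then the key of the tipped plate's colour, then the black key. Press no console key before the warped plate is tipped, never press the red key or the colour key of a plate that lies true, and do not disturb the things lying around.

Things in the scene. Friction and masses are not known exactly. Their poses are not given: they have to be found in the camera images.
- cradle_blue: Fixed grey tray, 124 (x) x 92 (y) mm, wall tops 38 mm above the table, one of three side by side in any order. In it the blue-faced aluminium plate, 110 (x) x 80 (y) x 4 mm. Origin 12 mm above the table under the plate's middle; z up, -x toward the near edge. Press the plate at x = -40 mm, y = 0, z = 34 mm (its top) in this frame: 15 mm in from its near edge.
- cradle_yellow: Fixed grey tray, 124 (x) x 92 (y) mm, wall tops 38 mm above the table, one of three side by side in any order. In it the yellow-faced aluminium plate, 110 (x) x 80 (y) x 4 mm. Origin 12 mm above the table under the plate's middle; z up, -x toward the near edge. Press the plate at x = -40 mm, y = 0, z = 34 mm (its top) in this frame: 15 mm in from its near edge.
- cradle_green: Fixed grey tray, 124 (x) x 92 (y) mm, wall tops 38 mm above the table, one of three side by side in any order. In it the green-faced aluminium plate, 110 (x) x 80 (y) x 4 mm. Origin 12 mm above the table under the plate's middle; z up, -x toward the near edge. Press the plate at x = -40 mm, y = 0, z = 34 mm (its top) in this frame: 15 mm in from its near edge.
- plate_blue (a joint): Tip of the blue plate: 0 level (the start), to 0.15 rad near edge down; pivot along y under its middle, so stiff that it stays as left. One plate is warped, unseen: at the press point it gives at 3 to 4 N, goes down 4 to 6 mm to a stop. A true plate meets a hidden rest and gives about 1 mm or less. Over 0.09 counts as tipped; at most 60 N on a plate.
- plate_yellow (a joint): Tip of the yellow plate: 0 level (the start), to 0.15 rad near edge down; pivot along y under its middle, so stiff that it stays as left. One plate is warped, unseen: at the press point it gives at 3 to 4 N, goes down 4 to 6 mm to a stop. A true plate meets a hidden rest and gives about 1 mm or less. Over 0.09 counts as tipped; at most 60 N on a plate.
- plate_green (a joint): Tip of the green plate: 0 level (the start), to 0.15 rad near edge down; pivot along y under its middle, so stiff that it stays as left. One plate is warped, unseen: at the press point it gives at 3 to 4 N, goes down 4 to 6 mm to a stop. A true plate meets a hidden rest and gives about 1 mm or less. Over 0.09 counts as tipped; at most 60 N on a plate.
- console: White console, 150 x 190 mm, 33 mm high, fixed to the table, with a dark display strip along its far (+x) side and the six round keys on top. Origin at the middle of its underside.
- key_white_top (a point): Middle of the top of the white key (start key: pressed first), 26 mm across, in a grey collar, 55 mm above the table when up. It goes straight down. The six keys stand in two rows of three, 58 mm apart, in any order, on a white console 150 x 190 mm and 33 mm high.
- key_white (a joint): Depth of the white key in m: 0 up, 0.006 fully down. Spring: starts to move at about 1.4 N, fully down at 4.5 N, comes back when released. More than 0.0045 held for 0.1 s counts as pressed, less than 0.0015 as released.
- key_blue_top (a point): Middle of the top of the blue key (logs the blue plate), 26 mm across, in a grey collar, 55 mm above the table when up. It goes straight down. The six keys stand in two rows of three, 58 mm apart, in any order, on a white console 150 x 190 mm and 33 mm high.
- key_blue (a joint): Depth of the blue key in m: 0 up, 0.006 fully down. Spring: starts to move at about 1.4 N, fully down at 4.5 N, comes back when released. More than 0.0045 held for 0.1 s counts as pressed, less than 0.0015 as released.
- key_yellow_top (a point): Middle of the top of the yellow key (logs the yellow plate), 26 mm across, in a grey collar, 55 mm above the table when up. It goes straight down. The six keys stand in two rows of three, 58 mm apart, in any order, on a white console 150 x 190 mm and 33 mm high.
- key_yellow (a joint): Depth of the yellow key in m: 0 up, 0.006 fully down. Spring: starts to move at about 1.4 N, fully down at 4.5 N, comes back when released. More than 0.0045 held for 0.1 s counts as pressed, less than 0.0015 as released.
- key_green_top (a point): Middle of the top of the green key (logs the green plate), 26 mm across, in a grey collar, 55 mm above the table when up. It goes straight down. The six keys stand in two rows of three, 58 mm apart, in any order, on a white console 150 x 190 mm and 33 mm high.
- key_green (a joint): Depth of the green key in m: 0 up, 0.006 fully down. Spring: starts to move at about 1.4 N, fully down at 4.5 N, comes back when released. More than 0.0045 held for 0.1 s counts as pressed, less than 0.0015 as released.
- key_black_top (a point): Middle of the top of the black key (confirm key: pressed last), 26 mm across, in a grey collar, 55 mm above the table when up. It goes straight down. The six keys stand in two rows of three, 58 mm apart, in any order, on a white console 150 x 190 mm and 33 mm high.
- key_black (a joint): Depth of the black key in m: 0 up, 0.006 fully down. Spring: starts to move at about 1.4 N, fully down at 4.5 N, comes back when released. More than 0.0045 held for 0.1 s counts as pressed, less than 0.0015 as released.
- key_red_top (a point): Middle of the top of the red key (clear key: never to be pressed), 26 mm across, in a grey collar, 55 mm above the table when up. It goes straight down. The six keys stand in two rows of three, 58 mm apart, in any order, on a white console 150 x 190 mm and 33 mm high.
- key_red (a joint): Depth of the red key in m: 0 up, 0.006 fully down. Spring: starts to move at about 1.4 N, fully down at 4.5 N, comes back when released. More than 0.0045 held for 0.1 s counts as pressed, less than 0.0015 as released.
- ink_ochre: Bystander: jar of ochre ink, 48 mm across, 50 mm high. Origin at the middle of its underside. Leave it alone.
- ink_moss: Bystander: jar of green ink, 48 mm across, 50 mm high. Origin at the middle of its underside. Leave it alone.
- ink_black: Bystander: jar of black ink, 48 mm across, 50 mm high. Origin at the middle of its underside. Leave it alone.
- brush_flat: Bystander: flat brush lying down, 155 mm long. Origin at the middle of its underside. Leave it alone.
- brayer: Bystander: ink roller with a wooden handle lying down, 79 x 164 x 31 mm. Origin at the middle of its underside. Leave it alone.

How it is judged:
By the outcome, as a careful person would: the job done as asked, in the order asked, and still so for the second after the job is handed in, with the robot touching nothing.
It also fails if it takes over 64 s, if anything falls off the work surface, if the arm or the gripper's body presses on something with over 40 N, if the wrist force passes 120 N, or if a joint passes its speed limit or range.

### The arm

A 6-joint arm with a two-finger parallel gripper is mounted at the origin on the work surface; the furniture and walls round the work are solid. World frame = base frame: x ahead of the robot, y to its left, z up, the work surface at z = 0. Lengths are in mm, angles in rad, forces in N, time in s.
With the tool pointing down it reaches from about 350 to 975 mm from the base axis. Payload 7.1 kg.
Tool frame: the origin (TCP) lies midway between the tips of the shut fingers; the grasp point (between the pads) lies 19 mm behind it; z points along the fingers, y is the line along which they close (so a half turn about z gives the same grasp; the last joint's range is limited). The gripper opens to 88 mm and grips with 3 to 60 N. Pads are 20 mm wide; open, the fingers measure 115 mm over their backs; the gripper's body (75 mm by 178 mm) begins 61 mm behind the grasp point.
Start: joints at [1.168, 0.423, 1.63, -0, 1.089, -0.019], TCP at [233.997, 579.526, 222.675] pointing down, gripper open.
Joint ranges: [-3, 3], [-0.9, 2.11], [0.09, 2.58], [-1.31, 4.45], [0.11, 2.69], [-2.54, 2.54]. Speed limits (rad/s): [2.39, 2.39, 3.01, 3.14, 3.14, 3.14].

### API

Orientations are given as a rotation vector (axis times angle).
In Python, from workcell import ctrl gives the robot as it stands. The module is installed in compiled form; this text tells all that it offers.
- The arm moves only by the tool servo_tool, never from a script. Its argument "increments" is a list of rows, each a list of 7 numbers: the shift along the world's x, y, z in cm, then the turn, a rotation vector about the world's x, y, z in degrees, then the opening, from -1 (shut) to 1 (fully open). A call has 1 to 20 rows; each row is the pose to reach, as a shift and turn from the pose commanded when the call began; what a row does not reach only later rows make up. A row lasts 1/12 s, in which the tool goes at most 41.7 mm and 7.16 degrees, less where a joint would pass 70% of its speed; a pose out of reach is approached as far as the arm can. A call with a gripper value outside its range is refused whole. The fingers move at their own pace and stop on an object; the grip force is fixed at half the most. Time passes only in rows, so rows that repeat a pose let the fingers close. It gives the time, the measured TCP pose, the force, the opening and the grip force at its end, in the units of the state.
- ctrl.get_obs(): the state, without advancing time (a new reading comes with each control period).
- ctrl.get_image(name): name is "scene" or "side" or "wrist"; returns a dict with "image" (384x512x3 uint8, red, green, blue), "fx", "fy", "cx", "cy" (pixels), "extrinsics" (4x4, takes a point from camera to world coordinates); the wrist camera has in their place "tool_from_camera" (4x4, takes a point from camera to tool coordinates, whose origin is the TCP and whose axes are the flange's). Camera axes: x right, y up, looking along -z (the intrinsics and any distortion apply to the point x, -y, -z); pixel columns grow to the right and rows downward; lengths in mm; the calibration is good to about 2 mm. A picture is of the moment at which its call begins: read the wrist's pose just before it. There is no depth.
- ctrl.close_job(): hands the job in; it is judged then, once.
The state is a dict: "t": time; "qpos": joint angles; "qvel": joint speeds; "joint_torque": joint torques, N m; "ee_pos": TCP position; "orientation": TCP orientation; "ft_force": force on the tool from outside, world axes, zero at the start; "moment": the same for the moment, N m; "width": finger opening in mm; "grasp_force": force on a finger pad.
Only numpy, scipy, OpenCV 4.12 (cv2) and the standard library are available. Lean on these libraries where they do the work, as an engineer would, in place of code of your own. Each camera call takes 0.05 s, during which the arm holds its last target. There are 200 camera calls.

## Working session

There is one attempt and no reset: what is moved stays moved. The work goes in short steps, Python scripts to look and compute and a tool call to move; the robot and the scene stay as the last step left them, time stands still between calls to the robot, and variables do not carry over. Pictures are saved under pics/ and viewed, at most 10 in all, crops included, and the job is handed in when it is done.

Besides the shell and the picture viewer there is one more tool, called after "Request:" by a JSON object that holds its "op" and its "data", one argument or row to a line. servo_tool: Moves the arm, as the interface text tells. Its arguments: {"type":"object","properties":{"increments":{"type":"array","items":{"type":"array","items":{"type":"number"}}}},"required":["increments"]}

```bash
mkdir -p pics; cat > h.py <<'E'
import numpy as np, cv2
from workcell import ctrl
def snap(name, fn):
    o=ctrl.get_obs(); d=ctrl.get_image(name)
    cv2.imwrite('pics/'+fn, d['image'][:,:,::-1]); 
    np.savez(fn+'.npz', **{k:v for k,v in d.items()}, pos=o['ee_pos'], ori=o['orientation'])
def world(fn,u,v,z):
    d=np.load(fn+'.npz')
    if 'extrinsics' in d: E=d['extrinsics']
    else:
        T=np.eye(4);T[:3,:3]=cv2.Rodrigues(np.array(d['ori'],float))[0];T[:3,3]=d['pos'];E=T@d['tool_from_camera']
    r=E[:3,:3]@np.array([(u-d['cx'])/d['fx'],-(v-d['cy'])/d['fy'],-1]); p=E[:3,3]
    return np.round(p+r*(z-p[2])/r[2],1)
E
python3 - <<'E'
from h import *
d=ctrl.get_image('scene'); print({k:v for k,v in d.items() if k!='image'}); print(ctrl.get_image('wrist').keys())
snap('scene','s1.png'); snap('side','d1.png')
a=cv2.imread('pics/s1.png');cv2.imwrite('pics/s1b.png',cv2.resize(a,(800,600),interpolation=cv2.INTER_CUBIC))
print(ctrl.get_obs())
E
```

```text
{'fx': 422.160503618456, 'fy': 422.160503618456, 'cx': 254.24270538808332, 'cy': 190.4246024936503, 'extrinsics': array([[ 7.24019858e-01,  4.41967961e-01, -5.29584333e-01,
        -1.73663215e+02],
       [-6.89539193e-01,  4.43497422e-01, -5.72578150e-01,
        -8.05259942e+02],
       [-1.81919109e-02,  7.79727105e-01,  6.25855172e-01,
         1.04192411e+03],
       [ 0.00000000e+00,  0.00000000e+00,  0.00000000e+00,
         1.00000000e+00]])}
dict_keys(['image', 'fx', 'fy', 'cx', 'cy', 'tool_from_camera'])
{'t': 0.2, 'qpos': array([ 1.16799579e+00,  4.23548392e-01,  1.63037676e+00, -1.91833404e-05,
        1.08856706e+00, -1.90428436e-02]), 'qvel': array([ 0.00172063, -0.00029745, -0.00362302,  0.00121303,  0.00159567,
       -0.00124646]), 'joint_torque': array([ 6.45972050e-04, -5.44512856e+01, -2.73662353e+01,  6.43474935e-02,
        2.12245958e-02, -8.88921295e-05]), 'ee_pos': array([233.87957162, 579.23044974, 222.20738617]), 'orientation': array([-5.99066480e-01, -3.08377089e+00,  1.38722126e-03]), 'ft_force': array([-0.22973898,  0.16652554, -0.227432  ]), 'moment': array([-0.01685223,  0.00767108,  0.00308672]), 'grasp_force': 0.0, 'width': 87.50493924968104}
```

View pics/s1b.png

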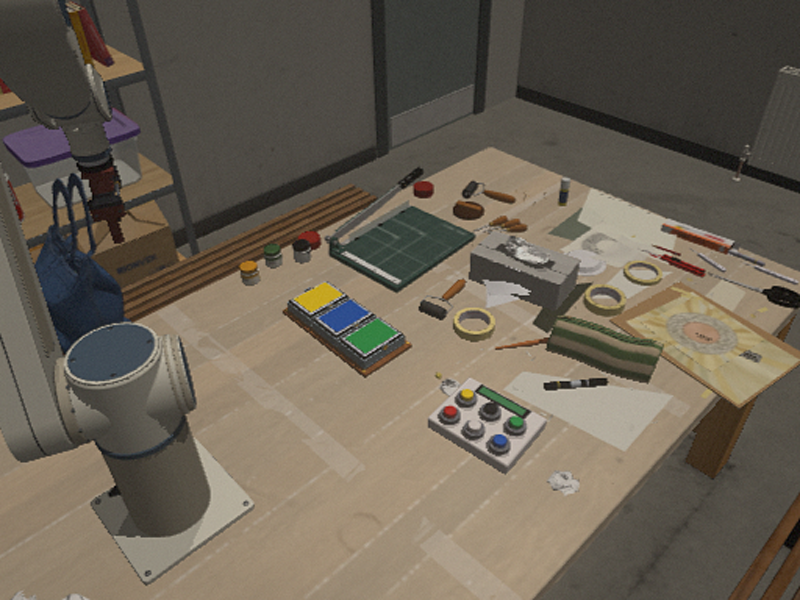

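The picture (800x600) shows the plates: yellow (319,297), blue (345,317), green (374,335). The keys are yellow (467,396), black (490,410), green (515,424), red (450,412), white (474,428) and blue (500,443). The jars, brayer and brush are clear of both.

```bash
python3 - <<'E'
from h import *
s=.64
for n,u,v,z in [('Y',319,297,46),('B',345,317,46),('G',374,335,46),('ky',467,395,55),('kk',490,409,55),('kg',515,422,55),('kr',450,410,55),('kw',474,427,55),('kb',500,441,55)]:
    print(n,world('s1.png',u*s,v*s,z))
d=ctrl.get_image('wrist');print(d['tool_from_camera'],d['fx'])
E
```

```text
Y [536.1 241.3  46. ]
B [532.7 139.4  46. ]
G [538.8  45.2  46. ]
ky [ 544.7 -228.6   55. ]
kk [ 549.1 -285.1   55. ]
kg [ 558.  -340.2   55. ]
kr [ 491.2 -231.7   55. ]
kw [ 492.4 -293.1   55. ]
kb [ 501.7 -349.4   55. ]
[[ 2.04657304e-04  9.70181503e-01  2.42379472e-01  6.59365920e+01]
 [ 9.99999407e-01  6.07827892e-05 -1.08766439e-03 -4.05279075e-01]
 [-1.06996437e-03  2.42379551e-01 -9.70180915e-01 -1.61983869e+02]
 [ 0.00000000e+00  0.00000000e+00  0.00000000e+00  1.00000000e+00]] 265.3781925716248
```

Request:
{"op": "servo_tool", "data": {
  "increments": [
    [24.6, -43.9, 0, 0, 0, 22, -1],
    [24.6, -43.9, 0, 0, 0, 22, -1],
    [24.6, -43.9, 0, 0, 0, 22, -1],
    [24.6, -43.9, 0, 0, 0, 22, -1],
    [24.6, -43.9, 0, 0, 0, 22, -1],
    [24.6, -43.9, 0, 0, 0, 22, -1],
    [24.6, -43.9, 0, 0, 0, 22, -1],
    [24.6, -43.9, 0, 0, 0, 22, -1],
    [24.6, -43.9, 0, 0, 0, 22, -1],
    [24.6, -43.9, 0, 0, 0, 22, -1],
    [24.6, -43.9, 0, 0, 0, 22, -1],
    [24.6, -43.9, 0, 0, 0, 22, -1],
    [24.6, -43.9, 0, 0, 0, 22, -1],
    [24.6, -43.9, 0, 0, 0, 22, -1],
    [24.6, -43.9, 0, 0, 0, 22, -1],
    [24.6, -43.9, 0, 0, 0, 22, -1]
  ]
}}

```text
t: 1.58
ee_pos: [479.3, 141.4, 222.6]
orientation: [0.002, -3.141, -0.0]
ft_force: [0.2, 0.0, -0.4]
width: 0.7
grasp_force: 0.0
```

```bash
python3 - <<'E'
from h import *
snap('wrist','w1.png'); a=cv2.imread('pics/w1.png');cv2.imwrite('pics/w1b.png',cv2.resize(a,(800,600),interpolation=cv2.INTER_CUBIC))
o=ctrl.get_obs();print(o['t'],o['ee_pos'],o['orientation'],o['width'],o['ft_force'])
E
```

```text
1.6333 [479.2634597  141.6878967  222.57066608] [ 2.91307838e-03 -3.14110284e+00 -1.98148254e-04] 0.7362554710310598 [-0.25299897  1.17517119  0.51631622]
```

View pics/w1b.png

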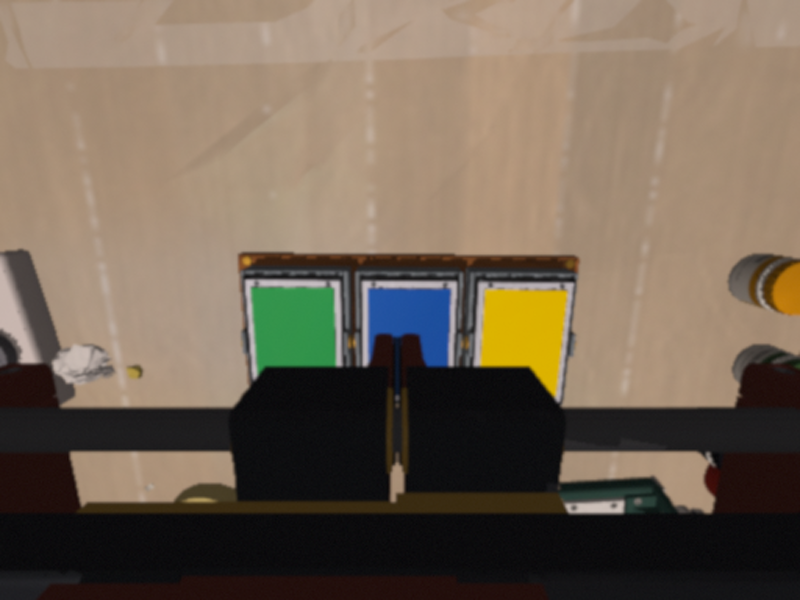

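The wrist view shows the trays nearly square to the picture, with the plates' near edges at about row 280 (robot side up). The near corners are green (246,281)/(340,280), blue (360,279)/(459,280) and yellow (476,281)/(575,283).

```bash
python3 - <<'E'
from h import *
s=.64
for u,v in [(246,281),(340,280),(360,279),(459,280),(476,281),(575,283)]: print(world('w1.png',u*s,v*s,46))
print(world('w1.png',400*s,340*s,222))
E
```

```text
[482.   16.3  46. ]
[481.1  94.5  46. ]
[480.2 111.1  46. ]
[481.  193.5  46. ]
[481.8 207.7  46. ]
[483.4 290.3  46. ]
[471.2 142.7 222. ]
```

```bash
python3 - <<'E'
from h import *
def seg(fn,z,mina):
    hsv=cv2.cvtColor(cv2.imread('pics/'+fn),cv2.COLOR_BGR2HSV)
    for n,a,b in [('Y',22,32),('B',105,120),('G',55,75)]:
        m=cv2.inRange(hsv,(a,150,60),(b,255,255)); k,l,st,c=cv2.connectedComponentsWithStats(m)
        for i in range(1,k):
            if st[i,4]>mina: 
                x,y,w,h,_=st[i]; print(fn,n,st[i],c[i].round(1),world(fn,*c[i],z),'top L/R',world(fn,x,y,z),world(fn,x+w,y,z))
seg('s1.png',46,60); seg('w1.png',46,200)
E
```

```text
s1.png Y [189 181  30  19 283] [203.2 189.9] [534.3 244.8  46. ] top L/R [529.4 327.8  46. ] [612.4 245.   46. ]
s1.png B [205 192  30  20 303] [219.6 201.7] [533.9 147.8  46. ] top L/R [531.2 229.9  46. ] [611.3 150.1  46. ]
s1.png G [222 204  31  22 223] [236.9 214.3] [533.   51.6  46. ] top L/R [531.8 131.5  46. ] [611.7  52.1  46. ]
w1.png Y [ 308  185   55   69 2760] [335.4 212.5] [526.4 251.   46. ] top L/R [488.7 212.4  46. ] [488.6 284.3  46. ]
w1.png B [ 236  185   52   50 1826] [263.8 204.2] [515.  154.8  46. ] top L/R [488.8 118.3  46. ] [488.7 186.2  46. ]
w1.png G [ 162  185   52   53 2477] [188.1 209.5] [522.4  53.7  46. ] top L/R [488.9  21.6  46. ] [488.8  89.5  46. ]
```

Request:
{"op": "servo_tool", "data": {
  "increments": [
    [1.5, 0.9, -4, 0, 0, 0, -1],
    [1.5, 0.9, -8, 0, 0, 0, -1],
    [1.5, 0.9, -12, 0, 0, 0, -1],
    [1.5, 0.9, -15, 0, 0, 0, -1],
    [1.5, 0.9, -16.5, 0, 0, 0, -1],
    [1.5, 0.9, -17.2, 0, 0, 0, -1],
    [1.5, 0.9, -17.2, 0, 0, 0, -1],
    [1.5, 0.9, -17.2, 0, 0, 0, -1],
    [1.5, 0.9, -17.2, 0, 0, 0, -1]
  ]
}}

```text
t: 2.38
ee_pos: [495.9, 150.3, 52.0]
orientation: [-0.002, 3.139, 0.001]
ft_force: [-0.3, -0.1, -0.1]
width: 0.4
grasp_force: 0.0
```

Request:
{"op": "servo_tool", "data": {
  "increments": [
    [0, 0, -0.2, 0, 0, 0, -1],
    [0, 0, -0.4, 0, 0, 0, -1],
    [0, 0, -0.5, 0, 0, 0, -1],
    [0, 0, -0.6, 0, 0, 0, -1],
    [0, 0, -0.6, 0, 0, 0, -1],
    [0, 0, -0.6, 0, 0, 0, -1]
  ]
}}

```text
t: 2.88
ee_pos: [495.5, 149.6, 46.0]
orientation: [0.0, 3.14, 0.001]
ft_force: [-4.3, 0.5, 13.4]
width: 0.7
grasp_force: 6.9
```

Request:
{"op": "servo_tool", "data": {
  "increments": [
    [0, 0, -0.05, 0, 0, 0, -1],
    [0, 0, -0.1, 0, 0, 0, -1],
    [0, 0, -0.1, 0, 0, 0, -1],
    [0, 0, -0.1, 0, 0, 0, -1]
  ]
}}

```text
t: 3.22
ee_pos: [495.5, 149.7, 45.9]
orientation: [0.0, 3.14, 0.001]
ft_force: [-6.7, -1.0, 24.9]
width: 0.9
grasp_force: 12.7
```

Blue resists firmly (25 N, no travel), so it lies true. Next is green.

Request:
{"op": "servo_tool", "data": {
  "increments": [
    [0, 0, 2.5, 0, 0, 0, -1],
    [0, -3.5, 3, 0, 0, 0, -1],
    [0, -7, 3, 0, 0, 0, -1],
    [0, -9.6, 3, 0, 0, 0, -1],
    [0, -9.6, 1.5, 0, 0, 0, -1],
    [0, -9.6, 0.6, 0, 0, 0, -1],
    [0, -9.6, 0.6, 0, 0, 0, -1],
    [0, -9.6, 0.3, 0, 0, 0, -1],
    [0, -9.6, 0.1, 0, 0, 0, -1],
    [0, -9.6, 0.1, 0, 0, 0, -1],
    [0, -9.6, 0.1, 0, 0, 0, -1]
  ]
}}

```text
t: 4.13
ee_pos: [495.2, 54.1, 44.8]
orientation: [-0.002, 3.141, 0.0]
ft_force: [-0.1, 0.4, 0.1]
width: 0.3
grasp_force: 0.0
```

Request:
{"op": "servo_tool", "data": {
  "increments": [
    [0, 0, -0.1, 0, 0, 0, -1],
    [0, 0, -0.1, 0, 0, 0, -1],
    [0, 0, -0.1, 0, 0, 0, -1]
  ]
}}

```text
t: 4.38
ee_pos: [495.3, 53.9, 43.9]
orientation: [-0.001, 3.141, 0.0]
ft_force: [-0.7, 1.7, 2.2]
width: 0.6
grasp_force: 1.2
```

Request:
{"op": "servo_tool", "data": {
  "increments": [
    [0, 0, -0.1, 0, 0, 0, -1],
    [0, 0, -0.2, 0, 0, 0, -1],
    [0, 0, -0.2, 0, 0, 0, -1],
    [0, 0, -0.2, 0, 0, 0, -1]
  ]
}}

```text
t: 4.72
ee_pos: [495.2, 53.6, 41.7]
orientation: [-0.0, 3.141, 0.0]
ft_force: [0.4, 2.7, 3.6]
width: 0.5
grasp_force: 1.5
```

Request:
{"op": "servo_tool", "data": {
  "increments": [
    [0, 0, -0.1, 0, 0, 0, -1],
    [0, 0, -0.2, 0, 0, 0, -1],
    [0, 0, -0.2, 0, 0, 0, -1],
    [0, 0, -0.2, 0, 0, 0, -1]
  ]
}}

```text
t: 5.05
ee_pos: [495.4, 53.7, 40.9]
orientation: [-0.0, 3.141, 0.0]
ft_force: [-3.7, 2.8, 19.5]
width: 0.5
grasp_force: 9.9
```

Green gave at about 3.6 N, went down about 5 mm and met a stop, so green is the warped plate. I'm rising and going to look at the console.

Request:
{"op": "servo_tool", "data": {
  "increments": [
    [0, 0, 4, 0, 0, 0, -1],
    [0, 0, 8, 0, 0, 0, -1],
    [-2, -4, 12, 0, 0, 0, -1],
    [-4.5, -34.5, 16, 0, 0, 0, -1],
    [-4.5, -34.5, 16, 0, 0, 0, -1],
    [-4.5, -34.5, 16, 0, 0, 0, -1],
    [-4.5, -34.5, 16, 0, 0, 0, -1],
    [-4.5, -34.5, 16, 0, 0, 0, -1],
    [-4.5, -34.5, 16, 0, 0, 0, -1],
    [-4.5, -34.5, 16, 0, 0, 0, -1],
    [-4.5, -34.5, 16, 0, 0, 0, -1],
    [-4.5, -34.5, 16, 0, 0, 0, -1],
    [-4.5, -34.5, 16, 0, 0, 0, -1],
    [-4.5, -34.5, 16, 0, 0, 0, -1],
    [-4.5, -34.5, 16, 0, 0, 0, -1]
  ]
}}

```text
t: 6.3
ee_pos: [449.5, -290.3, 199.1]
orientation: [0.002, -3.14, -0.001]
ft_force: [-0.1, -0.0, 0.4]
width: 0.3
grasp_force: 0.0
```

```bash
python3 - <<'E'
from h import *
snap('wrist','w2.png'); a=cv2.imread('pics/w2.png');cv2.imwrite('pics/w2b.png',cv2.resize(a,(800,600),interpolation=cv2.INTER_CUBIC))
o=ctrl.get_obs();print(o['t'],o['ee_pos'],o['orientation'],o['ft_force'])
# scene crop to check the tipped plate
snap('scene','s2.png')
E
```

```text
6.35 [ 449.70868251 -290.16695933  199.14532812] [ 2.32934455e-03 -3.14043103e+00 -1.26325027e-03] [-0.37840053  0.20755379  0.05116657]
```

View pics/w2b.png

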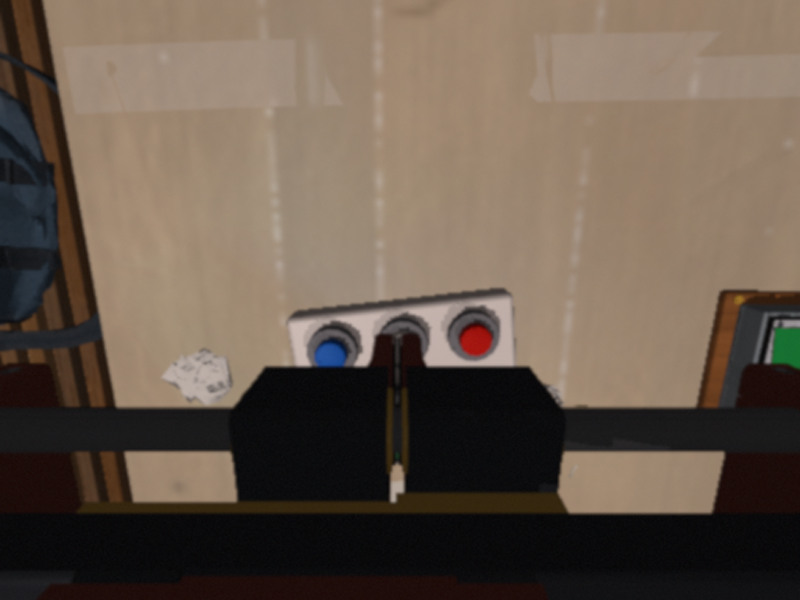

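The blue key is at (330,354) and the red key at (476,340). The white key is halfway between, behind the fingertips. The other row is hidden by the hand.

```bash
python3 - <<'E'
from h import *
s=.64
b=world('w2.png',330*s,354*s,55);r=world('w2.png',476*s,340*s,55)
u=(r-b)/np.linalg.norm(r-b); n=np.array([u[1],-u[0],0])
print(b,r,np.linalg.norm(r-b)); w=(b+r)/2; print('white',w,'black',w+58*n,'green',b+58*n)
# scene refinement by crop
a=cv2.imread('pics/s2.png')[225:305,265:360];cv2.imwrite('pics/c2.png',cv2.resize(a,None,fx=7,fy=7,interpolation=cv2.INTER_CUBIC))
E
```

```text
[ 504.  -342.4   55. ] [ 492.3 -228.2   55. ] 114.79777872415475
white [ 498.15 -285.3    55.  ] black [ 555.84798052 -279.3887358    55.        ] green [ 561.69798052 -336.4887358    55.        ]
```

View pics/c2.png

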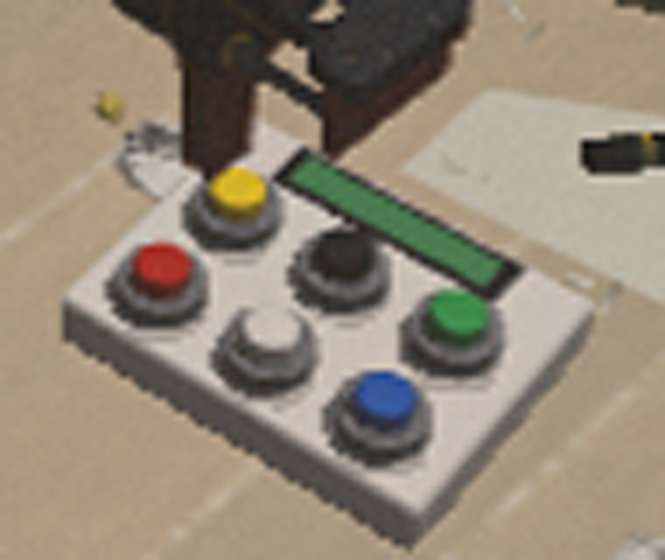

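The crop shows the key tops: red (163,267), white (274,328), blue (386,397), yellow (238,192), black (343,252), green (458,313).

```bash
python3 - <<'E'
from h import *
for n,u,v in [('r',163,267),('w',274,328),('b',386,397),('y',238,192),('k',343,252),('g',458,313)]: print(n,world('s2.png',265+u/7-.4,225+v/7-.4,55))
E
```

```text
r [ 489.9 -232.4   55. ]
w [ 498.5 -289.2   55. ]
b [ 503.8 -346.7   55. ]
y [ 546.6 -225.8   55. ]
k [ 552.7 -282.    55. ]
g [ 561.2 -339.2   55. ]
```

Request:
{"op": "servo_tool", "data": {
  "increments": [
    [4.8, 0.3, -4, 0, 0, 0, -1],
    [4.8, 0.3, -8, 0, 0, 0, -1],
    [4.8, 0.3, -12, 0, 0, 0, -1],
    [4.8, 0.3, -13.6, 0, 0, 0, -1],
    [4.8, 0.3, -13.6, 0, 0, 0, -1],
    [4.8, 0.3, -13.6, 0, 0, 0, -1],
    [4.8, 0.3, -13.6, 0, 0, 0, -1]
  ]
}}

```text
t: 6.98
ee_pos: [498.9, -288.5, 65.1]
orientation: [-0.002, 3.14, -0.001]
ft_force: [-0.2, -0.1, 1.1]
width: 0.6
grasp_force: 0.0
```

Request:
{"op": "servo_tool", "data": {
  "increments": [
    [0, 0, -0.4, 0, 0, 0, -1],
    [0, 0, -0.8, 0, 0, 0, -1],
    [0, 0, -1.1, 0, 0, 0, -1],
    [0, 0, -1.3, 0, 0, 0, -1],
    [0, 0, -1.4, 0, 0, 0, -1],
    [0, 0, -1.4, 0, 0, 0, -1],
    [0, 0, -1.4, 0, 0, 0, -1]
  ]
}}

```text
t: 7.57
ee_pos: [498.8, -289.0, 50.2]
orientation: [-0.0, 3.14, -0.002]
ft_force: [2.6, -2.1, 3.7]
width: 0.5
grasp_force: 1.9
```

Request:
{"op": "servo_tool", "data": {
  "increments": [
    [0, 0, -0.15, 0, 0, 0, -1],
    [0, 0, -0.25, 0, 0, 0, -1],
    [0, 0, -0.25, 0, 0, 0, -1],
    [0, 0, -0.25, 0, 0, 0, -1],
    [0, 0, -0.25, 0, 0, 0, -1]
  ]
}}

```text
t: 7.98
ee_pos: [498.9, -289.1, 49.0]
orientation: [-0.0, 3.14, -0.002]
ft_force: [-1.2, 1.4, 19.5]
width: 0.6
grasp_force: 9.5
```

White is fully down. Release it and go on to green.

Request:
{"op": "servo_tool", "data": {
  "increments": [
    [0, 0, 2, 0, 0, 0, -1],
    [0, 0, 4, 0, 0, 0, -1],
    [3, -2.5, 4, 0, 0, 0, -1],
    [6.3, -4.9, 4, 0, 0, 0, -1],
    [6.3, -4.9, 4, 0, 0, 0, -1],
    [6.3, -4.9, 2, 0, 0, 0, -1],
    [6.3, -4.9, 1.2, 0, 0, 0, -1],
    [6.3, -4.9, 1.2, 0, 0, 0, -1],
    [6.3, -4.9, 0.8, 0, 0, 0, -1],
    [6.3, -4.9, 0.4, 0, 0, 0, -1],
    [6.3, -4.9, 0.1, 0, 0, 0, -1],
    [6.3, -4.9, 0, 0, 0, 0, -1],
    [6.3, -4.9, 0, 0, 0, 0, -1],
    [6.3, -4.9, 0, 0, 0, 0, -1],
    [6.3, -4.9, 0, 0, 0, 0, -1]
  ]
}}

```text
t: 9.23
ee_pos: [560.5, -337.1, 49.1]
orientation: [0.0, -3.141, -0.001]
ft_force: [-6.3, 3.9, 15.1]
width: 0.5
grasp_force: 7.8
```

Request:
{"op": "servo_tool", "data": {
  "increments": [
    [0, 0, 2, 0, 0, 0, -1],
    [0, 0, 4, 0, 0, 0, -1],
    [-0.6, 3, 4, 0, 0, 0, -1],
    [-0.6, 5.6, 4, 0, 0, 0, -1],
    [-0.6, 5.6, 4, 0, 0, 0, -1],
    [-0.6, 5.6, 2, 0, 0, 0, -1],
    [-0.6, 5.6, 1.2, 0, 0, 0, -1],
    [-0.6, 5.6, 1.2, 0, 0, 0, -1],
    [-0.6, 5.6, 0.8, 0, 0, 0, -1],
    [-0.6, 5.6, 0.4, 0, 0, 0, -1],
    [-0.6, 5.6, 0.1, 0, 0, 0, -1],
    [-0.6, 5.6, 0, 0, 0, 0, -1],
    [-0.6, 5.6, 0, 0, 0, 0, -1],
    [-0.6, 5.6, 0, 0, 0, 0, -1],
    [-0.6, 5.6, 0, 0, 0, 0, -1]
  ]
}}

```text
t: 10.48
ee_pos: [555.3, -282.0, 49.1]
orientation: [0.0, 3.141, -0.001]
ft_force: [-5.2, 2.1, 16.4]
width: 0.7
grasp_force: 8.0
```

Request:
{"op": "servo_tool", "data": {
  "increments": [
    [0, 0, 3, 0, 0, 0, -1],
    [0, 0, 7, 0, 0, 0, -1],
    [0, 0, 11, 0, 0, 0, -1],
    [-3, 0, 15, 0, 0, 0, -1],
    [-7, 0, 19, 0, 0, 0, -1],
    [-11, 0, 20, 0, 0, 0, -1],
    [-11, 0, 20, 0, 0, 0, -1],
    [-11, 0, 20, 0, 0, 0, -1],
    [-11, 0, 20, 0, 0, 0, -1]
  ]
}}

```text
t: 11.23
ee_pos: [445.1, -282.1, 248.2]
orientation: [0.002, 3.139, -0.002]
ft_force: [-0.7, -0.4, -0.5]
width: -0.1
grasp_force: 0.0
```

```bash
python3 - <<'E'
from h import *
snap('scene','s3.png')
a=cv2.imread('pics/s3.png')[150:310,170:370];cv2.imwrite('pics/c3.png',cv2.resize(a,None,fx=3.7,fy=3.7,interpolation=cv2.INTER_CUBIC))
E
```

```text
(no output)
```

View pics/c3.png

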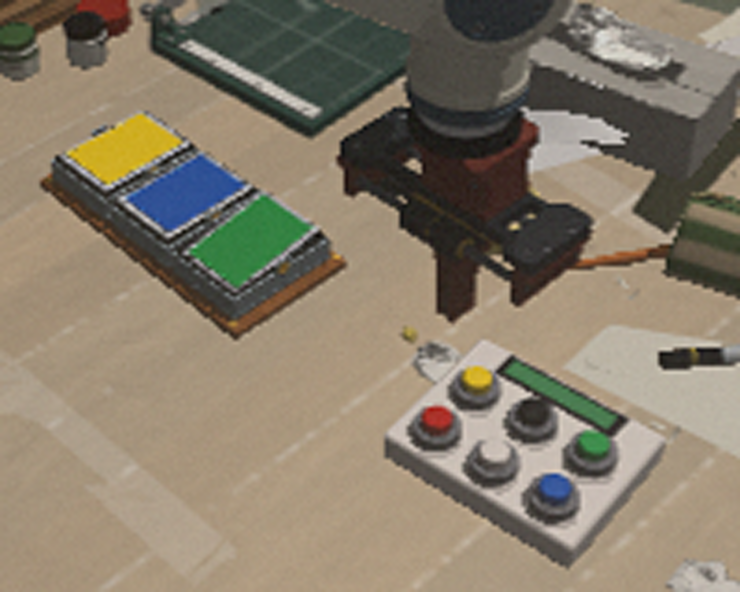

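The green plate, at about (250,240), is tipped. All six keys are up and the arm is clear.

```bash
python3 -c "
from workcell import ctrl; print(ctrl.close_job())"
```

```text
the job is handed in; nothing more can be done
None
```

The green plate was the warped one: I tipped it to its stop and left it tipped, logged it with the white, green and black keys in that order, and handed the job in. I pressed blue and it lay true; yellow was never pressed, because green was found first.

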